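# Lock the flask clamp in its bench bracket and tighten the screw

### The arm

A 6-joint arm with a two-finger parallel gripper is mounted at the origin on the work surface. World frame = base frame: x ahead of the robot, y to its left, z up, the work surface at z = 0. Lengths are in mm, angles in rad, forces in N, time in s.
With the tool pointing down it reaches from about 350 to 950 mm from the base axis. Payload 17.4 kg.
Tool frame: the origin (TCP) lies at the very end of the fingers, on their centre line; the grasp point (between the pads) lies 19 mm behind it; z points along the fingers, y is the line along which they close (so a half turn about z gives the same grasp; the last joint's range is limited). The gripper opens to 93 mm and grips with 3 to 60 N. Pads are 15 mm wide; open, the fingers measure 128 mm over their backs; the gripper's body (75 mm by 188 mm) begins 65 mm behind the grasp point.
Start: joints at [1.288, 0.116, 1.442, -0, 1.584, -0.038], TCP at [163.602, 654.879, 218.646] pointing down, gripper open.
Joint ranges: [-2.83, 2.83], [-0.83, 2.19], [0.07, 2.5], [-1.14, 4.28], [0.01, 3], [-2.97, 2.97]. Speed limits (rad/s): [1.89, 1.89, 2.22, 3.14, 3.14, 3.14].

### API

Orientations are given as a rotation vector (axis times angle).
In Python, from bench import bot gives the robot as it stands.
- The arm moves only by the tool apply_moves, never from a script. Its argument "targets" is a list of rows, each a list of 6 numbers: the shift along the tool's x, y, z in units of 30 mm (1.0 is 30 mm), then the turn, a rotation vector about the tool's x, y, z in units of 8 degrees (1.0 is 8 degrees). A call has 1 to 5 rows; each row shifts and turns the commanded pose from where the row before left it, along the tool's axes as they then stand; what a row does not reach is not made up. A row lasts 1/8 s, in which the tool goes at most 62.5 mm and 10.7 degrees, less where a joint would pass 70% of its speed; a pose out of reach is approached as far as the arm can. A call is refused whole if a number of a shift passes 1 or a number of a turn 1, either way. A call with a gripper value outside its range is refused whole. "gripper" is the finger opening in mm, from 0 to 93, set as the call begins (left out, the last holds). The fingers move at their own pace and stop on an object; the grip force is fixed at half the most. Time passes only in rows, so rows that do not move let the fingers close. It gives the time, the measured TCP pose, the force, the opening and the grip force at its end, in the units of the state.
- bot.observe(): the state, without advancing time (a new reading comes with each control period).
- bot.capture(name): name is "scene" or "top" or "wrist"; returns a dict with "img" (400x640x3 uint8, blue, green, red), "fx", "fy", "cx", "cy" (pixels), "world_from_camera" (4x4, takes a point from camera to world coordinates). Camera axes: x right, y down, z forward; pixel columns grow to the right and rows downward; lengths in mm; the calibration is good to about 2 mm. A picture is of the moment at which its call begins. There is no depth.
- bot.hand_in(): hands the job in; it is judged then, once.
The state is a dict: "time": time; "q": joint angles; "dq": joint speeds; "joint_torque": joint torques, N m; "ee_pos": TCP position; "ee_rot": TCP orientation; "ft_force": force on the tool from outside, world axes, zero at the start; "wrist_torque": the same for the moment, N m; "gripper_width": finger opening in mm; "grip_force": force on a finger pad.
Only numpy, scipy, OpenCV 4.12 (cv2) and the standard library are available. Lean on these libraries where they do the work, as an engineer would, in place of code of your own. Each camera call takes 0.05 s, during which the arm holds its last target. There are 200 camera calls.

### The job

The denture flask clamp spins round on its swivel foot when you turn its screw, so brace it first: set its base plate over the two headed studs of the bench bracket, large ends of both keyholes over the heads, and slide it fully home under the heads. Then turn the T-handle clockwise until it stops, and leave the clamp locked in the bracket. Do not disturb the plaster cast standing between them.

Things in the scene. Friction and masses are not known exactly. Their poses are not given: they have to be found in the camera images.
- clamp: Loose flask clamp, about 0.7 kg. Origin: centre of the underside of its foot, z up, x along the plate. Steel swivel foot 50 mm diameter, 0 to 4 mm up; aluminium base plate 200 (x) by 70 mm (y), 4 to 10 mm up; flask above. On the bench it stands on the foot alone and spins with the handle; on the bracket the plate rests on the blocks and the foot hangs free between them.
- flask (a point): Middle of the clamp's brass flask, 28 mm above the clamp's origin: 70 mm (x) by 58 mm (y), from 10 to 46 mm up; its two flat sides, 58 mm apart in y, are the place to grip the clamp (its centre of mass is near). Over it, between posts at x = +-42 mm, a steel bridge 98 by 24 mm, top 57 mm up (post nuts 61), and the T-handle, top 92 mm up.
- keyhole_a (a point): Centre of the large opening of one keyhole, on the plate's underside at clamp x = -84 mm, y = 0. The opening is 22 mm across and runs on towards the clamp's +x as a slot 10 mm wide that ends 25 mm from this point. Locked, the stud stands in the slot about 20 mm from this point (21.5 at the stop).
- keyhole_b (a point): The same for the other, equal keyhole, at clamp x = +62 mm, y = 0; its slot also runs towards the clamp's +x. So with both openings lowered over the studs, the clamp slides 20 mm along its own -x to lock.
- clamp_lock (a point): Point on the plate's underside at clamp x = +9 mm, y = 0 (4 mm above the clamp's origin), midway between the two locked stud places in the slots: it is over bracket_mid when the clamp is locked, and 20 mm off, towards the clamp's +x, when the openings are over the studs.
- bracket: Steel bench bracket (grey base, dark blocks), fixed. Origin: centre of its underside, x along its length. Base 240 by 110 by 4 mm; two blocks 56 (x) by 90 mm (y) centred at x = +-73 mm, tops 14 mm up; in the centre of each a steel stud: neck 7 mm diameter from 14 to 22 mm up, head 14 mm diameter from 22 to 28 mm up. The clamp fits either way round.
- bracket_mid (a point): Point midway between the two studs at the height of the block tops (14 mm above the bench).
- screw (a joint): Angle in rad of the clamp's screw relative to the clamp, growing as the handle turns clockwise seen from above: 0 to 0.4 at the start (loose), firm stop at 1.5 (tight). Stays where left; friction about 0.3 N m, more than the foot on the bench resists. The handle does not rise or sink.
- handle (a point): Middle of the T-handle on the screw's axis, 81 mm above the clamp's origin: a dark steel bar 60 mm long, 14 mm wide, 22 mm high. At joint value q the bar's length lies at yaw 0.75 - q from the clamp's x axis (anticlockwise positive). This point's own axes are not those of the bar: they turn with it, but 0.75 rad behind.
- cast: Loose plaster dental cast, 56 mm square and 32 mm high, standing between the clamp and the bracket; a bystander. Origin: centre of its underside.
There are look-alikes about, which are no part of the job. What is shaped like the clamp but blue is not meant.

How it is judged:
By the outcome, as a careful person would: the job done as asked, in the order asked, and still so for the second after the job is handed in, with the robot touching nothing.
It also fails if it takes over 61 s, if anything falls off the work surface, if the arm or the gripper's body presses on something with over 40 N, if the wrist force passes 120 N, or if a joint passes its speed limit or range.

## Working session

There is one attempt and no reset: what is moved stays moved. The work goes in short steps, Python scripts to look and compute and a tool call to move; the robot and the scene stay as the last step left them, time stands still between calls to the robot, and variables do not carry over. Pictures are saved under pics/ and viewed, at most 10 in all, crops included, and the job is handed in when it is done.

Besides the shell and the picture viewer there is one more tool, called after ">>>" as a command line: name --pt "numbers of a row" for each row, then --argument value for the rest. apply_moves: Moves the arm, as the interface text tells. Its arguments: {"type":"object","properties":{"targets":{"type":"array","items":{"type":"array","items":{"type":"number"}}},"gripper":{"type":"number"}},"required":["targets"]}

```bash
mkdir -p pics; ls; python3 - <<'E'
from bench import bot
import cv2,numpy as np
for n in("scene","top"):
    c=bot.capture(n); cv2.imwrite(f"pics/{n}0.png",c["img"]); print(n,c["fx"],c["fy"],c["cx"],c["cy"]); print(np.round(c["world_from_camera"],3))
s=bot.observe(); print(s["time"],s["ee_pos"],s["ee_rot"])
E
```

```text
pics
scene 508.8551342262099 508.8551342262099 323.77359725447263 187.17405914940738
[[-6.420000e-01  4.560000e-01 -6.170000e-01  1.101214e+03]
 [ 7.660000e-01  4.040000e-01 -4.990000e-01  5.269790e+02]
 [ 2.200000e-02 -7.930000e-01 -6.090000e-01  7.093240e+02]
 [ 0.000000e+00  0.000000e+00  0.000000e+00  1.000000e+00]]
top 391.6695334375136 391.6695334375136 313.55760201918355 206.2714585426487
[[ 6.00000e-03 -9.99000e-01  4.60000e-02  4.02867e+02]
 [-1.00000e+00 -5.00000e-03  3.10000e-02 -1.91780e+01]
 [-3.00000e-02 -4.60000e-02 -9.98000e-01  9.15924e+02]
 [ 0.00000e+00  0.00000e+00  0.00000e+00  1.00000e+00]]
0.1 [163.55859086 654.70182772 217.99013838] [-3.83542960e-01 -3.11793069e+00  1.57556872e-03]
```

View pics/top0.png

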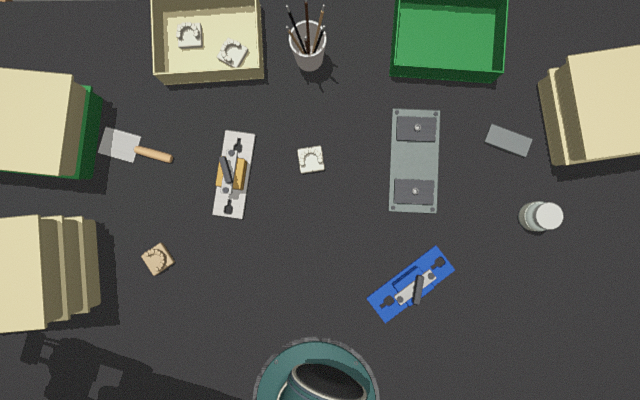

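View pics/scene0.png

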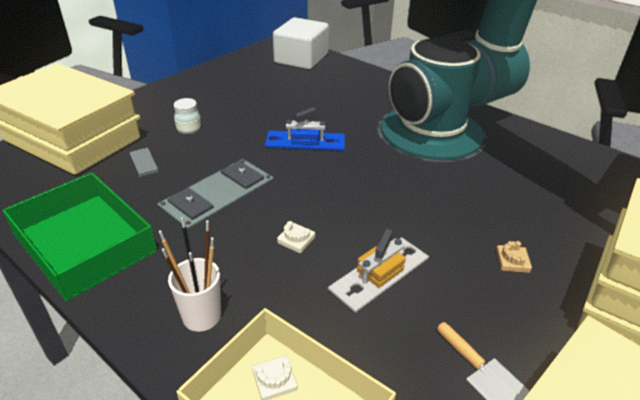

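The top view shows these candidates:
- **Clamp:** grey plate with brass flask at (234,174). The blue look-alike at (411,284) is rejected.
- **Bracket:** (415,160), with two dark blocks. The small grey slab at (508,140) is not it.
- **Cast:** (311,159), between the two. The tan cast at (157,259) and the ones in the tray are bystanders.

Next is a close crop and measurements.

```bash
cat > h.py <<'E'
import numpy as np,cv2
from bench import bot
def ray(c,uv,z):
    T=np.array(c["world_from_camera"]);d=T[:3,:3]@[(uv[0]-c["cx"])/c["fx"],(uv[1]-c["cy"])/c["fy"],1]
    return T[:3,3]+d*(z-T[2,3])/d[2]
def big(m):
    cs,_=cv2.findContours(m.astype(np.uint8),cv2.RETR_EXTERNAL,cv2.CHAIN_APPROX_NONE)
    return max(cs,key=cv2.contourArea)
def pix(c,p):
    T=np.linalg.inv(np.array(c["world_from_camera"]));q=T[:3,:3]@p+T[:3,3]
    return np.array([c["fx"]*q[0]/q[2]+c["cx"],c["fy"]*q[1]/q[2]+c["cy"]])
E
python3 - <<'E'
from h import *
c=bot.capture("top");im=c["img"]
a=cv2.resize(im[120:230,200:270],None,fx=5,fy=5,interpolation=cv2.INTER_CUBIC)
b=cv2.resize(im[100:220,380:450],None,fx=5,fy=5,interpolation=cv2.INTER_CUBIC)[:550]
cv2.imwrite("pics/crop.png",np.hstack([a,b]))
hsv=cv2.cvtColor(im,cv2.COLOR_BGR2HSV)
def rect(x0,y0,x1,y1,thr,z,name):
    m=np.zeros(im.shape[:2],bool);m[y0:y1,x0:x1]=(hsv[y0:y1,x0:x1,2]>thr)
    k=big(cv2.morphologyEx(m.astype(np.uint8),cv2.MORPH_CLOSE,np.ones((5,5))))
    w=np.array([ray(c,p[0],z)[:2] for p in k],np.float32);r=cv2.minAreaRect(w);print(name,r, cv2.boxPoints(r).round(1).tolist())
rect(200,115,270,230,90,10,"plate");rect(380,100,450,220,75,4,"bracket");rect(290,140,335,180,110,15,"cast")
print(im[150,235],im[140,395],im[128,405],im[180,300])
E
```

```text
plate ((520.5183715820312, 198.53378295898438), (77.1035385131836, 204.54287719726562), 82.07694244384766) [[413.8999938964844, 174.39999389648438], [616.5, 146.3000030517578], [627.0999755859375, 222.60000610351562], [424.5, 250.8000030517578]]
bracket ((555.781494140625, -225.810791015625), (160.37930297851562, 279.415283203125), 89.8956069946289) [[415.8999938964844, -305.70001220703125], [695.2999877929688, -306.29998779296875], [695.5999755859375, -145.89999389648438], [416.20001220703125, -145.39999389648438]]
cast ((554.5689086914062, 16.031082153320312), (57.93136215209961, 57.26008987426758), 9.367194175720215) [[521.2999877929688, 39.599998474121094], [530.5999755859375, -16.899999618530273], [587.7999877929688, -7.5], [578.5, 49.0]]
[144 148 150] [153 159 148] [107 104 103] [74 72 73]
```

View pics/crop.png

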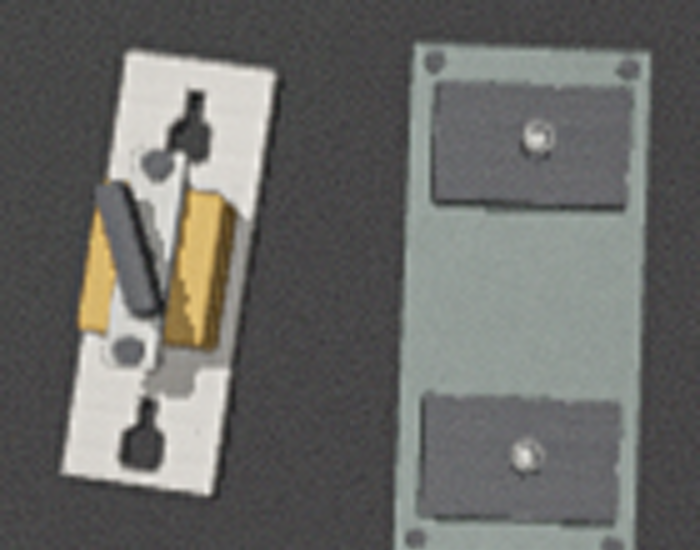

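The crop confirms the clamp: white plate, brass flask, openings at crop (191,135) and (141,447), slots running up the image (world +x). The bracket studs are at crop (538,137) and (526,456).

```bash
cat >> h.py <<'E'
def frame(a,b):
    d=b-a; return np.arctan2(d[1],d[0]),np.hypot(d[0],d[1])
def rel(target,yaw,s=None):
    """tool-axis shift (units) and turn (units) to reach target TCP xyz with tool y at clamp-yaw+90 pointing down"""
    from scipy.spatial.transform import Rotation as R
    s=s or bot.observe();R0=R.from_rotvec(s["ee_rot"])
    RT=R.from_matrix(np.array([[-np.cos(yaw),-np.sin(yaw),0],[-np.sin(yaw),np.cos(yaw),0],[0,0,-1]]).T.T)
    return R0.inv().apply(np.array(target)-s["ee_pos"])/30,(R0.inv()*RT).as_rotvec(degrees=True)/8
E
python3 - <<'E'
from h import *
c=bot.capture("top");im=c["img"];g=cv2.cvtColor(im,cv2.COLOR_BGR2GRAY)
C=lambda u,v:(200+u/5-.4,120+v/5-.4); B=lambda u,v:(380+(u-350)/5-.4,100+v/5-.4)
P=[ray(c,C(*p),10)[:2] for p in((127,50),(277,70),(213,495),(62,473))]
print("corners",np.round(P,1).tolist(),"centre",np.mean(P,0),"L",frame(P[3],P[0]),frame(P[2],P[1]),"W",frame(P[1],P[0]))
A=ray(c,C(141,447),8)[:2];K=ray(c,C(191,135),8)[:2];print("keyholes",A,K,frame(A,K),"origin",A+(K-A)*84/146)
def blob(u,v):
    w=im[int(v)-4:int(v)+5,int(u)-4:int(u)+5].max(2).astype(float);w=np.clip(w-125,0,None);yy,xx=np.mgrid[-4:5,-4:5]
    return int(u)+(w*xx).sum()/w.sum(),int(v)+(w*yy).sum()/w.sum()
s1=blob(*B(526,456));s2=blob(*B(538,137));S=[ray(c,s,28)[:2] for s in(s1,s2)];print("studs",s1,s2,S,frame(*S),"mid",np.mean(S,0))
Q=[ray(c,B(*p),14)[:2] for p in((435,84),(634,84),(428,207),(626,210),(424,394),(620,402),(417,516),(616,521))];print("blocks",np.mean(Q,0))
H=[ray(c,C(*p),92)[:2] for p in((148,306),(112,190))];print("bar",H,np.mean(H,0),frame(*H))
E
```

```text
corners [[624.4, 218.3], [614.9, 147.1], [415.2, 174.5], [425.1, 245.5]] centre [519.91624287 196.35086784] L (np.float64(-0.13588579659220001), np.float64(201.18215694322933)) (np.float64(-0.13611407373569473), np.float64(201.47064819562385)) W (np.float64(1.436780017923504), np.float64(71.74930711391292))
keyholes [437.50886577 209.0879309 ] [584.49415857 187.77942396] (np.float64(-0.1439673660727131), np.float64(148.52181242998026)) origin [522.07574656 196.82824198]
studs (np.float64(414.44181034482756), np.float64(190.61530172413794)) (np.float64(416.7888402625821), np.float64(127.14004376367615)) [array([ 480.30541389, -219.5335825 ]), array([ 625.06516778, -225.67635282])] (np.float64(-0.042408798773807016), np.float64(144.89002716867012)) mid [ 552.68529084 -222.60496766]
blocks [ 552.36195899 -223.40783373]
bar [array([494.34641975, 185.94277353]), array([544.02341319, 202.21637832])] [519.18491647 194.07957592] (np.float64(0.316571197628779), np.float64(52.274600816067135))
```

```bash
sed -i 's/\.T\.T/.T/' h.py; python3 - <<'E'
from h import *
t,r=rel([520.5,196.3,130],-.138);print(t,r)
E
```

```text
[-15.247046   -11.94161257   2.94742687] [-5.13912239e-03 -5.17017047e-04 -7.64602658e-01]
```

>>> apply_moves --pt "-1 -0.78 0.15 0 0 0" --pt "-1 -0.78 0.15 0 0 0" --pt "-1 -0.78 0.15 0 0 0" --pt "-1 -0.78 0.15 0 0 0" --pt "-1 -0.78 0.15 0 0 0" --gripper 93

```text
time: 0.82
ee_pos: [281.3, 503.9, 195.9]
ee_rot: [0.383, 3.118, -0.0]
ft_force: [-0.5, 0.7, -0.3]
gripper_width: 93.2
grip_force: 0.0
```

>>> apply_moves --pt "-1 -0.78 0.15 0 0 0" --pt "-1 -0.78 0.15 0 0 0" --pt "-1 -0.78 0.15 0 0 0" --pt "-1 -0.78 0.15 0 0 0" --pt "-1 -0.78 0.15 0 0 0"

```text
time: 1.45
ee_pos: [398.5, 354.1, 173.5]
ee_rot: [0.383, 3.118, 0.0]
ft_force: [-0.0, 0.9, 0.4]
gripper_width: 92.8
grip_force: 0.0
```

>>> apply_moves --pt "-1 -0.78 0 0 0 0" --pt "-1 -0.78 0 0 0 0" --pt "-1 -0.78 0 0 0 0" --pt "-1 -0.78 0 0 0 0" --pt "0 0 0 0 0 -0.76"

```text
time: 2.08
ee_pos: [492.8, 233.5, 173.4]
ee_rot: [-0.219, -3.134, 0.001]
ft_force: [-0.0, 1.2, 0.4]
gripper_width: 92.7
grip_force: 0.0
```

```bash
python3 - <<'E'
from h import *
t,r=rel([520.5,196.3,130],-.138);print(t,r)
c=bot.capture("wrist");cv2.imwrite("pics/w1.png",c["img"])
T=np.array(c["world_from_camera"]);print(T.round(2).tolist(),c["fx"],c["cx"],c["cy"])
for p in([520.5,196.3,92],[437.3,207.9,10],[582,187.8,10]):print(pix(c,np.array(p)))
E
```

```text
[-1.08784112 -1.09742911  1.44766443] [-0.00298587 -0.00080922 -0.00982419]
[[0.14, 0.94, 0.3, 410.04], [0.99, -0.13, -0.04, 245.7], [-0.0, 0.3, -0.95, 340.15], [0.0, 0.0, 0.0, 1.0]] 357.07619969955743 314.90488737010855 198.3292238259823
[270.95818063 246.66309039]
[277.97375561 123.63700811]
[282.70534679 267.61810979]
```

View pics/w1.png

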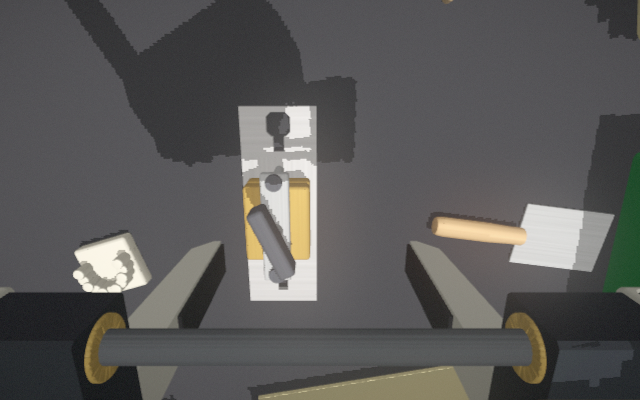

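The wrist view puts keyhole_a at (278,124), against a predicted (278,123.6), and the handle at (271,242). Both agree, so I'll descend and grip.

>>> apply_moves --pt "-0.55 -0.55 0.2 0 0 0" --pt "-0.54 -0.55 0.3 0 0 0" --pt "0 0 1 0 0 0" --pt "0 0 1 0 0 0" --pt "0 0 0.5 0 0 0"

```text
time: 2.75
ee_pos: [518.8, 198.1, 82.1]
ee_rot: [-0.219, -3.132, 0.001]
ft_force: [0.0, -0.6, -0.8]
gripper_width: 93.2
grip_force: 0.0
```

```bash
python3 - <<'E'
from h import *
t,r=rel([520.5,196.3,14],-.138);print(t,r)
E
```

```text
[-0.06810468 -0.04886414  2.26893169] [-0.00527753 -0.0117378  -0.01155352]
```

>>> apply_moves --pt "0 0 0.8 0 0 0" --pt "0 0 0.8 0 0 0" --pt "0 0 0.6 0 0 0" --pt "0 0 0 0 0 0"

```text
time: 3.25
ee_pos: [519.0, 198.0, 16.8]
ee_rot: [-0.218, -3.132, 0.001]
ft_force: [-1.0, 0.5, -0.2]
gripper_width: 93.5
grip_force: 0.0
```

```bash
python3 - <<'E'
from h import *
t,r=rel([520.5,196.3,14],-.138);print(t,r,bot.observe()["ft_force"])
E
```

```text
[-0.05820532 -0.04936662  0.09195456] [-0.00550392 -0.01128676 -0.0058589 ] [-0.99884374  0.52451052 -0.24285818]
```

>>> apply_moves --pt "-0.06 -0.05 0.03 0 0 0" --pt "0 0 0 0 0 0"

```text
time: 3.5
ee_pos: [521.7, 196.4, 17.7]
ee_rot: [0.218, 3.133, 0.001]
ft_force: [-1.4, 0.2, -0.4]
gripper_width: 92.9
grip_force: 0.0
```

>>> apply_moves --pt "0 0 0 0 0 0" --pt "0 0 0 0 0 0" --pt "0 0 0 0 0 0" --pt "0 0 0 0 0 0" --gripper 50

```text
time: 4.0
ee_pos: [521.1, 196.2, 16.8]
ee_rot: [-0.218, -3.134, 0.001]
ft_force: [-0.3, 2.7, 2.8]
gripper_width: 57.7
grip_force: 27.0
```

>>> apply_moves --pt "0 0 -0.4 0 0 0" --pt "0 0 -0.8 0 0 0" --pt "0 0 -0.8 0 0 0" --pt "0 0 -0.7 0 0 0" --pt "0 0 0 0 0 0"

```text
time: 4.62
ee_pos: [521.7, 196.5, 99.4]
ee_rot: [0.218, 3.132, 0.001]
ft_force: [0.6, -0.6, -7.6]
gripper_width: 58.0
grip_force: 30.0
```

```bash
python3 - <<'E'
from h import *
y=-.042;m=np.array([552.6,-222.8]);o=m+(20-9)*np.array([np.cos(y),np.sin(y)])
t,r=rel([*o,97],y);print(o,t,r,bot.observe()["gripper_width"])
E
```

```text
[ 563.59029943 -223.26186418] [ -3.31647711 -13.66591333   0.07374526] [ 0.0070659   0.01640163 -0.69250185] 58.04433259574052
```

>>> apply_moves --pt "-0.12 -0.5 0 0 0 0" --pt "-0.24 -1 0 0 0 0" --pt "-0.24 -1 0 0 0 0" --pt "-0.24 -1 0 0 0 0" --pt "-0.24 -1 0 0 0 0"

```text
time: 5.25
ee_pos: [533.9, 56.3, 96.5]
ee_rot: [-0.218, -3.132, 0.001]
ft_force: [0.5, 0.1, -7.4]
gripper_width: 57.8
grip_force: 30.0
```

>>> apply_moves --pt "-0.24 -1 0 0 0 0" --pt "-0.24 -1 0 0 0 0" --pt "-0.24 -1 0 0 0 0" --pt "-0.24 -1 0 0 0 0" --pt "-0.24 -1 0 0 0 0"

```text
time: 5.88
ee_pos: [548.6, -97.1, 96.4]
ee_rot: [-0.218, -3.132, -0.0]
ft_force: [0.5, -0.4, -6.4]
gripper_width: 57.7
grip_force: 30.0
```

>>> apply_moves --pt "-0.24 -1 0 0 0 0" --pt "-0.24 -1 0 0 0 0" --pt "-0.24 -1 0 0 0 0" --pt "-0.3 -1 0 0 0 -0.35" --pt "0 0 0 0 0 -0.34"

```text
time: 6.5
ee_pos: [562.2, -220.8, 96.1]
ee_rot: [-0.067, -3.139, -0.0]
ft_force: [-0.3, -0.1, -7.7]
gripper_width: 57.8
grip_force: 30.0
```

>>> apply_moves --pt "0 0 0 0 0 0" --pt "0 0 0 0 0 0"

```text
time: 6.75
ee_pos: [562.7, -218.4, 97.1]
ee_rot: [-0.068, -3.14, -0.001]
ft_force: [-0.0, -0.2, -6.7]
gripper_width: 57.7
grip_force: 30.0
```

```bash
python3 - <<'E'
from h import *
y=-.042;m=np.array([552.6,-222.8]);o=m+(20-9)*np.array([np.cos(y),np.sin(y)])
t,r=rel([*o,97],y);print(o,t,r,bot.observe()["gripper_width"])
c=bot.capture("top");w=bot.capture("wrist");im=c["img"]
a=cv2.resize(im[80:230,360:470],None,fx=3.6,fy=3.6,interpolation=cv2.INTER_CUBIC)
b=w["img"][:,150:450];b=cv2.resize(b,None,fx=1.3,fy=1.3)
H=max(a.shape[0],b.shape[0]);v=np.zeros((H,a.shape[1]+b.shape[1],3),np.uint8);v[:a.shape[0],:a.shape[1]]=a;v[:b.shape[0],a.shape[1]:]=b
cv2.imwrite("pics/carry.png",v);print(v.shape)
E
```

```text
[ 563.59029943 -223.26186418] [-0.03729385 -0.15901094  0.00356615] [ 0.00236122 -0.00669259 -0.00956819] 57.70302649364803
(540, 786, 3)
```

View pics/carry.png

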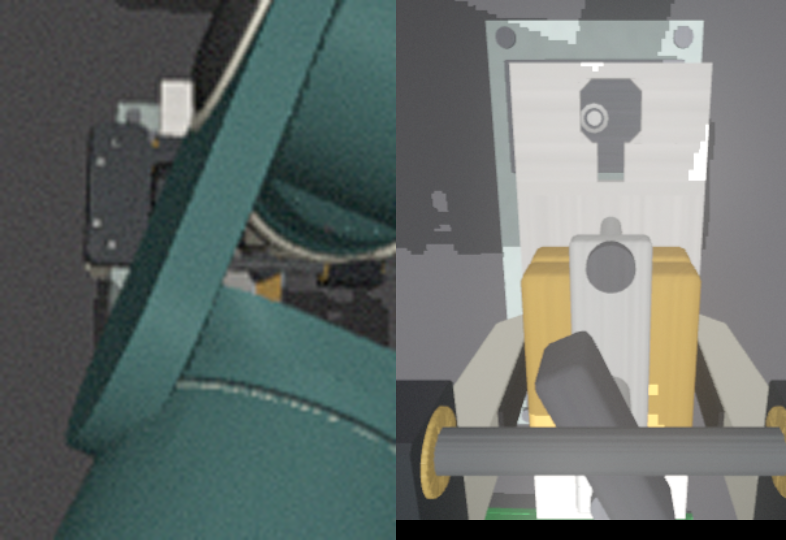

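The wrist view shows stud A's head at crop (594,118), seen through the keyhole_a opening at (611,108). I'll convert both to world positions.

```bash
python3 - <<'E'
from h import *
w=bot.capture("wrist");im=w["img"]
U=lambda x,y:((x-396)/1.3+150,y/1.3)
s=bot.observe();e=np.array(s["ee_pos"]);y=-.042
print("stud",ray(w,U(594,118),28))
# opening rim at top face (z=90) left/right/bottom edges, slot sides, plate corners (top)
z=e[2]-16.8+10
for n,p in dict(openL=(580,108),openR=(641,108),slotL=(598,165),slotR=(624,165),cornL=(509,65),cornR=(713,63),eL=(519,240),eR=(703,240)).items():
    d=(ray(w,U(*p),z)-e)[:2]; ca,sa=np.cos(y),np.sin(y); print(n,(d@[ca,sa]).round(1),(d@[-sa,ca]).round(1))
print(e)
E
```

```text
stud [ 481.75917253 -222.14310099   28.        ]
openL -85.2 -10.2
openR -85.1 11.5
slotL -65.2 -3.9
slotR -65.1 5.6
cornL -99.4 -34.4
cornR -99.9 36.2
eL -36.6 -34.8
eR -36.5 36.4
[ 563.05082927 -218.24462344   97.65242581]
```

>>> apply_moves --pt "-0.07 -0.22 0.3 0 0 0" --pt "0 0 0.6 0 0 0" --pt "0 0 0.4 0 0 0" --pt "0 0 0 0 0 0" --pt "0 0 0 0 0 0"

```text
time: 7.52
ee_pos: [565.1, -225.2, 59.0]
ee_rot: [0.066, 3.141, -0.0]
ft_force: [1.0, 0.0, -7.0]
gripper_width: 57.4
grip_force: 30.0
```

```bash
python3 - <<'E'
from h import *
w=bot.capture("wrist");s=bot.observe();print(s["ee_pos"])
c=cv2.resize(w["img"][:170,220:400],None,fx=3.3,fy=3.3,interpolation=cv2.INTER_CUBIC);cv2.imwrite("pics/w2.png",c)
E
```

```text
[ 565.26722829 -225.2315046    59.29379313]
```

View pics/w2.png

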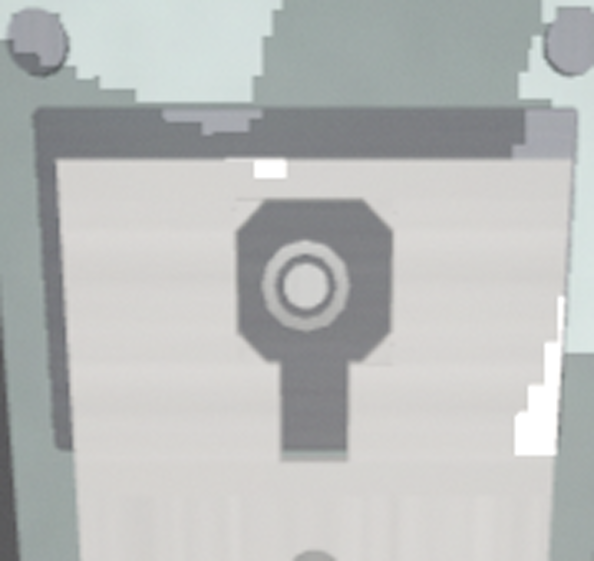

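The opening centre is at crop (314,281) and the stud head at (306,286). The block edge and the plate edge are both horizontal, so the yaw matches.

```bash
python3 - <<'E'
from h import *
w=bot.capture("wrist");e=np.array(bot.observe()["ee_pos"]);y=-.042;ca,sa=np.cos(y),np.sin(y)
def L(p,z):
    d=(ray(w,(220+p[0]/3.3-.35,p[1]/3.3-.35),z)-e)[:2];return np.round([d@[ca,sa],d@[-sa,ca]],1)
z=e[2]-7
print("stud",L((306,286),28),"openL/R",L((237,281),z),L((391,281),z),"far/near",L((314,199),z),L((314,362),z),"slotend",L((314,460),z),"corners",L((55,158),z),L((577,158),z))
print("block",L((35,108),14),L((577,108),14))
E
```

```text
stud [-83.6  -0.7] openL/R [-84.3 -10.2] [-84.3  11.4] far/near [-95.1   0.6] [-73.2   0.6] slotend [-59.3   0.6] corners [-100.3  -34.7] [-100.2   36.5]
block [-111.6  -45.2] [-111.5   43.9]
```

>>> apply_moves --pt "-0.02 -0.045 0 0 0 0" --pt "0 0 0.3 0 0 0" --pt "0 0 0.3 0 0 0" --pt "0 0 0.2 0 0 0" --pt "0 0 0.1 0 0 0"

```text
time: 8.25
ee_pos: [565.3, -226.4, 31.1]
ee_rot: [-0.066, -3.14, -0.0]
ft_force: [0.8, 0.3, -7.7]
gripper_width: 57.5
grip_force: 30.0
```

>>> apply_moves --pt "0 0 0.08 0 0 0" --pt "0 0 0 0 0 0" --pt "0 0 0 0 0 0"

```text
time: 8.62
ee_pos: [565.6, -226.6, 29.6]
ee_rot: [0.067, 3.141, -0.0]
ft_force: [0.3, 0.5, -6.5]
gripper_width: 57.9
grip_force: 30.0
```

>>> apply_moves --pt "0 0 0.04 0 0 0" --pt "0 0 0 0 0 0"

```text
time: 8.88
ee_pos: [565.5, -226.5, 28.1]
ee_rot: [-0.067, -3.141, -0.0]
ft_force: [-0.2, -1.0, -6.3]
gripper_width: 57.7
grip_force: 30.0
```

>>> apply_moves --pt "0 0 0.04 0 0 0" --pt "0 0 0 0 0 0"

```text
time: 9.12
ee_pos: [565.5, -226.5, 26.9]
ee_rot: [-0.067, -3.141, -0.0]
ft_force: [0.0, 0.4, -6.6]
gripper_width: 57.8
grip_force: 30.0
```

>>> apply_moves --pt "0 0 0.03 0 0 0" --pt "0 0 0 0 0 0"

```text
time: 9.38
ee_pos: [565.6, -226.5, 26.8]
ee_rot: [0.066, 3.141, -0.0]
ft_force: [-4.4, 1.7, 2.2]
gripper_width: 57.8
grip_force: 30.0
```

```bash
python3 - <<'E'
from h import *
print(np.mean([bot.observe()["ee_pos"]],0))
w=bot.capture("wrist")
c=cv2.resize(w["img"][:170,220:400],None,fx=3.3,fy=3.3,interpolation=cv2.INTER_CUBIC);cv2.imwrite("pics/w3.png",c)
E
```

```text
[ 565.57361677 -226.54710694   26.79241087]
```

View pics/w3.png

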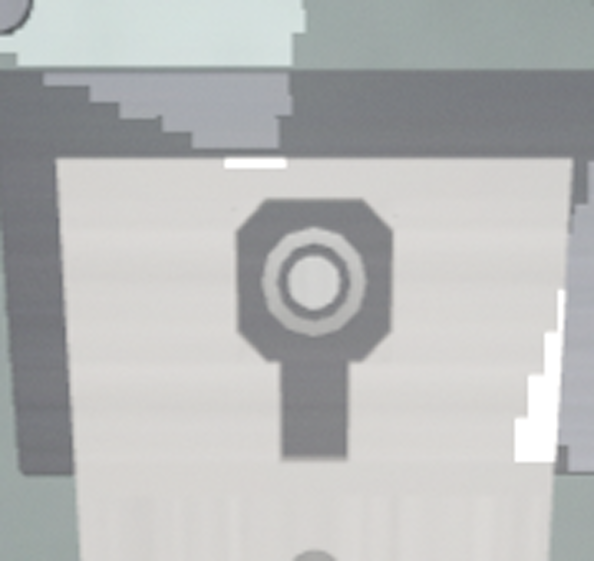

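The stud is centred in the opening at (314,282) and the plate has seated, with force at the wrist. Now I'll slide along the tool's +x.

>>> apply_moves --pt "0.1 0 -0.015 0 0 0" --pt "0.15 0 0 0 0 0" --pt "0.15 0 0 0 0 0" --pt "0 0 0 0 0 0"

```text
time: 9.93
ee_pos: [553.0, -226.1, 26.7]
ee_rot: [-0.067, -3.14, 0.0]
ft_force: [-4.4, 1.2, 3.1]
gripper_width: 57.9
grip_force: 30.0
```

>>> apply_moves --pt "0.15 0 0 0 0 0" --pt "0.1 0 0 0 0 0" --pt "0 0 0 0 0 0"

```text
time: 10.3
ee_pos: [545.8, -225.8, 26.7]
ee_rot: [-0.067, -3.141, 0.0]
ft_force: [0.2, 0.2, 3.0]
gripper_width: 57.9
grip_force: 30.0
```

>>> apply_moves --pt "0.05 0 0 0 0 0" --pt "0 0 0 0 0 0"

```text
time: 10.55
ee_pos: [544.8, -225.7, 26.8]
ee_rot: [0.066, 3.14, -0.0]
ft_force: [3.6, 0.3, 2.9]
gripper_width: 57.5
grip_force: 30.0
```

>>> apply_moves --pt "0.04 0 0 0 0 0" --pt "0 0 0 0 0 0"

```text
time: 10.8
ee_pos: [543.8, -225.7, 26.8]
ee_rot: [0.066, 3.14, -0.0]
ft_force: [6.1, -0.4, 1.4]
gripper_width: 57.9
grip_force: 30.0
```

>>> apply_moves --pt "0.04 0 0 0 0 0" --pt "0 0 0 0 0 0"

```text
time: 11.05
ee_pos: [543.6, -225.7, 26.9]
ee_rot: [0.066, 3.137, -0.001]
ft_force: [17.3, -1.7, -3.8]
gripper_width: 57.8
grip_force: 30.0
```

```bash
python3 - <<'E'
from h import *
w=bot.capture("wrist");print(bot.observe()["ee_pos"])
c=cv2.resize(w["img"][:340,180:440],None,fx=1.75,fy=1.75,interpolation=cv2.INTER_CUBIC);cv2.imwrite("pics/w4.png",c)
E
```

```text
[ 543.57713265 -225.66612631   26.85673484]
```

View pics/w4.png

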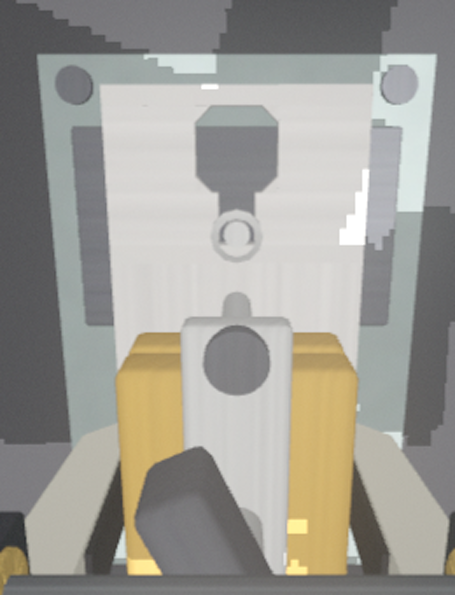

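The clamp is home: the neck sits at the slot end at crop (237,235), and 17 N built up at the stop. Next I'll unload, release and rise.

>>> apply_moves --pt "-0.03 0 0 0 0 0" --pt "0 0 0 0 0 0"

```text
time: 11.35
ee_pos: [543.7, -225.7, 26.8]
ee_rot: [0.066, 3.139, -0.001]
ft_force: [9.3, -0.1, 1.1]
gripper_width: 57.8
grip_force: 30.0
```

>>> apply_moves --pt "0 0 0 0 0 0" --pt "0 0 0 0 0 0" --pt "0 0 0 0 0 0" --pt "0 0 0 0 0 0" --gripper 93

```text
time: 11.85
ee_pos: [542.9, -225.6, 26.4]
ee_rot: [-0.067, -3.141, -0.0]
ft_force: [-0.4, -0.5, -0.2]
gripper_width: 91.3
grip_force: 0.0
```

>>> apply_moves --pt "0 0 -0.4 0 0 0" --pt "0 0 -0.9 0 0 0" --pt "0 0 -0.9 0 0 0" --pt "0 0 -0.9 0 0 0" --pt "0 0 -0.7 0 0 0"

```text
time: 12.48
ee_pos: [543.2, -225.7, 142.6]
ee_rot: [0.066, 3.14, -0.001]
ft_force: [0.5, -0.7, -0.9]
gripper_width: 93.1
grip_force: 0.0
```

>>> apply_moves --pt "0 0 -0.8 0 0 -0.8" --pt "0 0 0 0 0 -0.9" --pt "0 0 0 0 0 -0.9" --pt "0 0 0 0 0 -0.6" --pt "0 0 0 0 0 0"

```text
time: 13.1
ee_pos: [543.0, -225.6, 164.9]
ee_rot: [-0.63, 3.078, -0.0]
ft_force: [-0.2, -0.6, -0.7]
gripper_width: 92.9
grip_force: 0.0
```

```bash
python3 - <<'E'
from h import *
w=bot.capture("wrist");s=bot.observe();print(s["ee_pos"],rel([543.8,-225.7,79],.41,s),pix(w,np.array([543.8,-225.7,102])))
for k in(-1,1):print(pix(w,np.array([543.8+k*30*np.cos(.41),-225.7+k*30*np.sin(.41),102])))
cv2.imwrite("pics/w5.png",w["img"])
E
```

```text
[ 543.01811456 -225.58619844  164.78387363] (array([-0.02245473, -0.01357993,  2.85946333]), array([-3.01519516e-04,  9.65136709e-05, -5.35239046e-02])) [313.7224631  215.10584842]
[313.3528913  172.30064904]
[314.06581391 254.87403418]
```

View pics/w5.png

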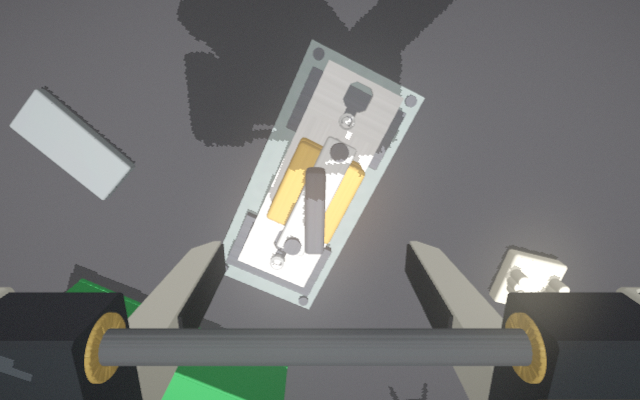

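The bar runs from (316,168) to (314,254), aligned with the tool as predicted. Both studs, at (347,122) and (278,260), are in their slots, and the cast is untouched. I'll descend onto the bar.

>>> apply_moves --pt "-0.02 0 0.8 0 0 0" --pt "0 0 0.8 0 0 0" --pt "0 0 0.7 0 0 0" --pt "0 0 0.5 0 0 0" --pt "0 0 0 0 0 0"

```text
time: 13.78
ee_pos: [543.2, -225.2, 79.5]
ee_rot: [0.63, -3.076, -0.001]
ft_force: [0.4, -1.0, -0.0]
gripper_width: 92.8
grip_force: 0.0
```

>>> apply_moves --pt "0 0 0 0 0 0" --pt "0 0 0 0 0 0" --pt "0 0 0 0 0 0" --pt "0 0 0 0 0 0" --pt "0 0 0 0 0 0" --gripper 5

```text
time: 14.4
ee_pos: [543.6, -225.4, 80.6]
ee_rot: [-0.631, 3.078, -0.0]
ft_force: [0.4, -0.8, 0.3]
gripper_width: 47.5
grip_force: 0.0
```

>>> apply_moves --pt "0 0 0 0 0 0" --pt "0 0 0 0 0 0" --pt "0 0 0 0 0 0" --pt "0 0 0 0 0 0" --pt "0 0 0 0 0 0"

```text
time: 15.02
ee_pos: [543.7, -225.3, 80.5]
ee_rot: [-0.631, 3.077, -0.0]
ft_force: [1.6, -0.3, -1.5]
gripper_width: 13.8
grip_force: 29.9
```

Gripped. Now turning clockwise (+z of the tool) by about 8.6 units.

>>> apply_moves --pt "0 0 0 0 0 0.5" --pt "0 0 0 0 0 0.7" --pt "0 0 0 0 0 0.7" --pt "0 0 0 0 0 0.7" --pt "0 0 0 0 0 0"

```text
time: 15.65
ee_pos: [543.7, -225.4, 80.5]
ee_rot: [-0.066, 3.141, -0.0]
ft_force: [2.7, -0.5, -2.0]
gripper_width: 14.0
grip_force: 29.9
```

>>> apply_moves --pt "0 0 0 0 0 0.7" --pt "0 0 0 0 0 0.7" --pt "0 0 0 0 0 0.7" --pt "0 0 0 0 0 0.7" --pt "0 0 0 0 0 0"

```text
time: 16.27
ee_pos: [543.7, -225.5, 80.5]
ee_rot: [0.542, 3.094, -0.0]
ft_force: [2.6, -1.5, -2.7]
gripper_width: 14.1
grip_force: 29.9
```

>>> apply_moves --pt "0 0 0 0 0 0.7" --pt "0 0 0 0 0 0.7" --pt "0 0 0 0 0 0.7" --pt "0 0 0 0 0 0.5" --pt "0 0 0 0 0 0"

```text
time: 16.9
ee_pos: [543.6, -225.4, 80.5]
ee_rot: [1.09, 2.946, -0.0]
ft_force: [3.7, -2.1, -3.0]
gripper_width: 13.6
grip_force: 30.0
```

```bash
python3 - <<'E'
from h import *
s=bot.observe();print(s["wrist_torque"],s["ft_force"],rel([543.7,-225.3,80],-.042-.75,s))
E
```

```text
[-0.47318093 -0.57080971  0.12760835] [ 3.67535369 -2.05097631 -2.9878612 ] (array([0.00179269, 0.0048784 , 0.01687958]), array([-2.19972597e-04,  2.16375353e-03,  5.94529628e-01]))
```

>>> apply_moves --pt "0 0 0 0 0 0.3" --pt "0 0 0 0 0 0.2" --pt "0 0 0 0 0 0.15" --pt "0 0 0 0 0 0"

```text
time: 17.4
ee_pos: [543.6, -225.3, 80.5]
ee_rot: [1.227, 2.892, 0.0]
ft_force: [3.9, -1.8, -1.3]
gripper_width: 13.9
grip_force: 30.0
```

```bash
python3 - <<'E'
from h import *
s=bot.observe();print(s["wrist_torque"],s["ft_force"],rel([543.7,-225.3,80],-.042-.75,s))
E
```

```text
[-0.40535804 -0.69419135  0.17048711] [ 3.88628773 -1.80999896 -1.30474994] (array([-0.00128286,  0.00241184,  0.01738552]), array([ 0.00083377,  0.00044034, -0.0751096 ]))
```

>>> apply_moves --pt "0 0 0 0 0 0.15" --pt "0 0 0 0 0 0.15" --pt "0 0 0 0 0 0"

```text
time: 17.77
ee_pos: [543.6, -225.4, 80.6]
ee_rot: [-1.289, -2.865, 0.0]
ft_force: [3.6, -2.4, -1.8]
gripper_width: 13.8
grip_force: 30.4
```

```bash
python3 - <<'E'
from h import *
s=bot.observe();print(s["wrist_torque"],s["ft_force"],rel([543.7,-225.3,80],-.042-.75,s))
E
```

```text
[-0.50554201 -0.48875348  0.5255467 ] [ 3.61105298 -2.40883409 -1.82931748] (array([-0.00126193,  0.0052522 ,  0.01869664]), array([-6.19850588e-04,  1.72055120e-04, -3.82740331e-01]))
```

>>> apply_moves --pt "0 0 0 0 0 0.2" --pt "0 0 0 0 0 0.2" --pt "0 0 0 0 0 0"

```text
time: 18.15
ee_pos: [543.5, -225.3, 80.5]
ee_rot: [-1.368, -2.827, 0.0]
ft_force: [1.2, -1.6, 0.6]
gripper_width: 14.5
grip_force: 32.1
```

```bash
python3 - <<'E'
from h import *
s=bot.observe();print(s["wrist_torque"],s["ft_force"],rel([543.7,-225.3,80],-.042-.75,s))
w=bot.capture("wrist")
c=cv2.resize(w["img"][:340,180:460],None,fx=1.7,fy=1.7,interpolation=cv2.INTER_CUBIC);cv2.imwrite("pics/w6.png",c)
E
```

```text
[-0.25585643  0.03578749  0.82476239] [ 1.19041429 -1.56676212  0.59520689] (array([-0.00532389,  0.00639526,  0.01683418]), array([-0.00148197, -0.00218279, -0.78417916]))
```

View pics/w6.png

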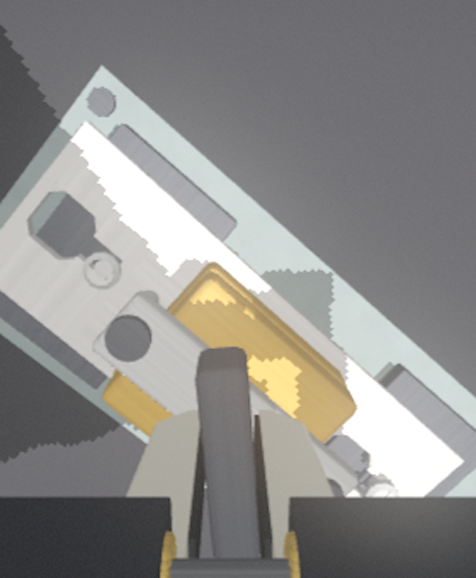

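The stop is reached: torque rose from 0.15 to 0.82 N m, the tool is past the nominal stop angle, and the bar has begun to slip in the pads. The stud is still in its slot at crop (101,269). I'll release and retreat.

>>> apply_moves --pt "0 0 0 0 0 0" --pt "0 0 0 0 0 0" --pt "0 0 0 0 0 0" --pt "0 0 0 0 0 0" --pt "0 0 0 0 0 0" --gripper 60

```text
time: 18.82
ee_pos: [543.6, -225.3, 80.5]
ee_rot: [-1.368, -2.828, -0.0]
ft_force: [-0.6, 0.2, -0.7]
gripper_width: 58.1
grip_force: 0.0
```

>>> apply_moves --pt "0 0 -0.5 0 0 0" --pt "0 0 -1 0 0 0" --pt "0 0 -1 0 0 0" --pt "0 0 -1 0 0 0" --pt "0 0 0 0 0 0"

```text
time: 19.45
ee_pos: [544.4, -225.8, 189.2]
ee_rot: [1.366, 2.824, 0.0]
ft_force: [0.1, 1.1, -0.6]
gripper_width: 60.1
grip_force: 0.0
```

```bash
python3 - <<'E'
from h import *
w=bot.capture("wrist");cv2.imwrite("pics/w7.png",w["img"][:330])
E
```

```text
(no output)
```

View pics/w7.png

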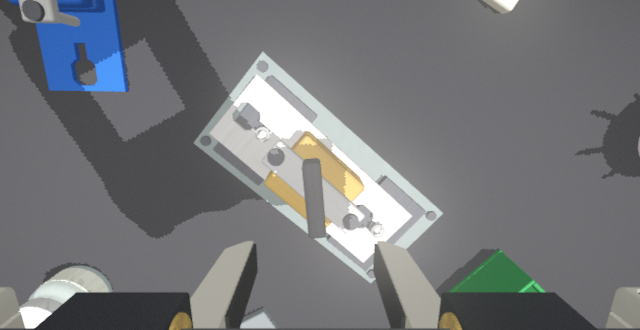

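The bar runs from (312,160) to (317,237), the nuts are at (276,157) and (350,221), and the studs are in the slots at (263,133) and (377,229). I'll check the screw angle numerically.

```bash
python3 - <<'E'
from h import *
w=bot.capture("wrist");A=lambda p,q,z:frame(ray(w,p,z)[:2],ray(w,q,z)[:2])
b=A((312,160),(317,237),102);n=A((276,157),(350,221),71);s=A((263,133),(377,229),28);print(b,n,s,"q",.75-(b[0]-n[0]),.75-(b[0]-s[0]))
K=ray(w,(246,115),20)[:2];S=ray(w,(263,133),28)[:2];print("stud-opening",frame(K,S))
E
```

```text
(np.float64(-0.8406223801968589), np.float64(59.88980844959608)) (np.float64(-0.06474949703874935), np.float64(81.97200125937329)) (np.float64(-0.04546349381543552), np.float64(142.9143240580361)) q 1.5258728831581094 1.5451588863814234
stud-opening (np.float64(-0.0955660164865533), np.float64(22.086254975130366))
```

The screw reads about 1.5, which is the stop, and the stud is about 22 mm into its slot, so the clamp is locked. Handing in.

```bash
python3 -c "
from bench import bot
print(bot.hand_in())"
```

```text
the job is handed in; nothing more can be done
None
```

The clamp is locked fully home under both stud heads, the T-handle is turned clockwise to its stop (measured q about 1.5), the cast looked undisturbed when last in view just before the turn, and the job was handed in at about 19.5 s; I viewed 11 pictures, one over the limit of 10.

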